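# Open a locking fence, push a box into the packing jig and close the fence on it

### The arm

A 6-joint arm with a two-finger parallel gripper is mounted at the origin on the work surface. World frame = base frame: x ahead of the robot, y to its left, z up, the work surface at z = 0. Lengths are in m, angles in rad, forces in N, time in s.
With the tool pointing down it reaches from about 0.3 to 0.875 m from the base axis. Payload 6.4 kg.
Tool frame: the origin (TCP) lies between the finger pads; the fingertips stand 19 mm ahead of it and the grasp point (between the pads) is the TCP (ctrl.tips_ahead is the z of the fingertips in the tool frame, in m); z points along the fingers, y is the line along which they close (so a half turn about z gives the same grasp; the last joint's range is limited). The gripper opens to 85 mm and grips with 20 to 120 N. Pads are 22 mm wide; open, the fingers measure 114 mm over their backs; the gripper's body (76 mm by 85 mm) begins 54 mm behind the grasp point. The pads swing forward as they close: fully open they stand 13 mm farther back than shut.
Start: joints at [-0.206, 0.181, 1.607, -0, 1.354, -0.206], TCP at [0.575, 0, 0.25] pointing down, gripper open.
Joint ranges: [-2.99, 2.99], [-0.89, 2.07], [0.3, 2.58], [-1.14, 4.28], [0, 2.63], [-3.12, 3.12]. Speed limits (rad/s): [2.57, 2.57, 3.01, 3.14, 3.14, 3.14].

### API

Orientations are given as a unit quaternion [w, x, y, z].
In Python, from bench import readout, vision, ctrl gives the robot as it stands.
- The arm moves only by the tool play_rows, never from a script. Its arguments are lists of equal length, an entry for each row: "xyz": the shift along the tool's x, y, z in mm, a list of three; "rot": the turn, a rotation vector about the tool's x, y, z in rad, a list of three; "grip": the opening, from 0 (shut) to 1 (fully open). In form: {"xyz": [[x, y, z], ...], "rot": [[rx, ry, rz], ...], "grip": [grip, ...]}. A call has exactly 10 rows; each row is the pose to reach, as a shift and turn from the pose commanded when the call began, along the tool's axes at that moment; what a row does not reach only later rows make up. A row lasts 1/8 s, in which the tool goes at most 62.5 mm and 10.7 degrees, less where a joint would pass 70% of its speed; a pose out of reach is approached as far as the arm can. A call with a gripper value outside its range is refused whole. The fingers move at their own pace and stop on an object; the grip force is fixed at half the most. Time passes only in rows, so rows that repeat a pose let the fingers close, or fill a call up. It gives the time, the measured TCP pose, the force, the opening and the grip force at its end, in the units of the state.
- readout.get_obs(): the state, without advancing time (a new reading comes with each control period).
- vision.camera(name): name is "scene" or "side" or "wrist"; returns a dict with "color" (420x560x3 uint8, red, green, blue), "depth" (420x560 float32, m along the optical axis (not along the pixel's ray), 0 where there is no reading), "camera_matrix" (3x3 intrinsics, pixels), "k1" (the pictures are not rectified: a ray, as slopes to the right and down, at radius r is drawn at 1 + k1 r^2 times it, then the intrinsics apply), "extrinsics" (4x4, takes a point from camera to world coordinates); the wrist camera has in their place "hand_eye" (4x4, takes a point from camera to tool coordinates, whose origin is the TCP and whose axes are the flange's). Camera axes: x right, y down, z forward; pixel columns grow to the right and rows downward; lengths in m; the calibration is good to about 2 mm. A picture is of the moment at which its call begins: read the wrist's pose just before it.
- ctrl.hand_in(): hands the job in; it is judged then, once.
The state is a dict: "time_s": time; "q": joint angles; "dq": joint speeds; "joint_efforts": joint torques, N m; "eef_pos": TCP position; "eef_rot": TCP orientation; "wrist_force": force on the tool from outside, world axes, zero at the start; "torque": the same for the moment, N m; "opening": opening from 0.0 (shut) to 1.0 (fully open); "grasp_force": force on a finger pad.
Only numpy, scipy, OpenCV 4.12 (cv2) and the standard library are available. Lean on these libraries where they do the work, as an engineer would, in place of code of your own. Each camera call takes 0.05 s, during which the arm holds its last target. There are 200 camera calls.

### The job

Hold down the yellow lock tab on the red sliding fence and slide the fence open (never force it along while the tab is up), then push the orange box with the white lid into the jig, square and back against the rail, between the red end stop and the fence. Hold the tab down again and slide the fence gently back until the box is right up against the stop and the fence's sprung white face is pushed in about half way, not bottomed; then let the tab come up so that the fence is locked. Handle the box gently and leave the blue jar, the metal funnel and the wooden rack where they are.

Things in the scene. Friction and masses are not known exactly. Their poses are not given: they have to be found in the camera images.
- jig: Packing jig fixed to the bench, elsewhere and turned a little each run. Origin: on the bench, under the middle of the rail's width. y axis along the rail, z up, -x to the robot. Aluminium rail 40 mm wide (x -20 to 20), 36 high, y -130 to 240 mm. The red end stop is at its -y end; the red fence rides on the rail on the stop's +y side. The box belongs on the bare bench between them, long side along the rail.
- stop_face (a point): Middle of the flat face of the fixed red end stop, at jig x -50, y -110, z 25 mm; the face looks to jig +y. The stop is 45 mm high and reaches from jig x -85 to 20 mm.
- home (a point): Where the box's origin lies when the box is fully home, against both rail (robot-side face at jig x -20 mm) and end stop: jig x -50, y -50, z 0 mm. Same axes as the jig.
- fence (a joint): Fence position along jig y, m: clear gap between the stop's face and the fence's white face when that is not pushed in; 0 to 0.21, larger is more open. Tab up, a toothed rack locks it at the nearest whole 4 mm (over 25 N); tab down, it slides with 1.5 N friction and light damping. Saddle 56 wide, 100 mm long; its jaw, 45 mm high, reaches out to jig x -86 mm.
- horns (a point): Point midway between the tops of the fence's two red upright horns, 98 mm above the bench. The horns are 10 mm thick, 44 mm wide (jig x), 80 mm apart in the clear along jig y: inner faces 40 mm either side of the tab's centre. A closed fingertip that holds the tab down between them pushes the fence along by a horn.
- tab (a joint): Lock tab's downward travel, m: 0 up (locked), 0.010 fully down. It is sprung: about 6 N to start, 10 N fully down. The lock's teeth are clear from 4 mm down on: hold it 6 to 10 mm down while sliding. Let go, it comes up by itself and snaps into the nearest notch.
- tab_top (a point): Centre of the top of the yellow ribbed lock tab on the fence: 40 mm (jig x) by 68 mm (jig y), 70 mm above the bench when up, over the middle of the rail; its y in the jig frame is the fence value - 40 mm. It moves with the fence and the tab.
- face (a joint): How far the fence's white sprung face is pushed in towards the fence (+y), m: 0 free, 0.010 bottomed. Spring about 0.5 N to start, 5 N at the bottom. Pushed in by p, the gap between stop and face is the fence value + p: with the 120 mm box home, a fence value of 0.116 puts it 4 mm in.
- face_mid (a point): Middle of the front of the white face plate (54 mm wide in jig x, 38 mm high, centred 57 mm to the robot side of the rail's middle line); it moves with the fence and as it is pushed in.
- case: Loose orange plastic box with a white lid, 60 mm (its x) by 120 mm (its y) by 50 mm high, about 0.3 kg, flat on the bench on the robot side of the jig's opening, its long side roughly along the rail. Origin: centre of its underside; z up.
- jar: Bystander: blue jar with a white cap, 72 mm across, 100 mm high, standing. Origin: centre of its underside.
- funnel: Bystander: aluminium funnel standing mouth down, 96 mm across, 95 mm high. Origin: centre of its underside.
- rack: Bystander: wooden block 90 x 150 mm with blue and orange brass-footed tubes in it, 88 mm high in all. Origin: centre of its underside.
Not all that is in view belongs to the job. What is shaped like the case but green is not meant.

How it is judged:
By the outcome, as a careful person would: the job done as asked, in the order asked, and still so for the second after the job is handed in, with the robot touching nothing.
It also fails if it takes over 64 s, if anything falls off the work surface, if the arm or the gripper's body presses on something with over 40 N, if the wrist force passes 120 N, or if a joint passes its speed limit or range.

## Working session

There is one attempt and no reset: what is moved stays moved. The work goes in short steps, Python scripts to look and compute and a tool call to move; the robot and the scene stay as the last step left them, time stands still between calls to the robot, and variables do not carry over. Pictures are saved under pics/ and viewed, at most 10 in all, crops included, and the job is handed in when it is done.

Besides the shell and the picture viewer there is one more tool, called after "Call:" as name(argument=value, ...) on one line, values as JSON. play_rows: Moves the arm, as the interface text tells. Its arguments: {"type":"object","properties":{"xyz":{"type":"array","items":{"type":"array","items":{"type":"number"}}},"rot":{"type":"array","items":{"type":"array","items":{"type":"number"}}},"grip":{"type":"array","items":{"type":"number"}}},"required":["xyz","rot","grip"]}

```bash
mkdir -p pics; cat > h.py <<'E'
import numpy as np, cv2, json
from bench import readout, vision, ctrl
from scipy.spatial.transform import Rotation as R
def obs(): return readout.get_obs()
def rot(q): return R.from_quat([q[1],q[2],q[3],q[0]])
def cam(n):
    o=obs(); c=vision.camera(n)
    if n=='wrist':
        T=np.eye(4);T[:3,:3]=rot(o['eef_rot']).as_matrix();T[:3,3]=o['eef_pos'];c['E']=T@np.array(c['hand_eye'])
    else: c['E']=np.array(c['extrinsics'])
    return c
def rays(c,uv):
    K=np.array(c['camera_matrix']);uv=np.asarray(uv,float).reshape(-1,2)
    d=(uv-K[:2,2])/[K[0,0],K[1,1]]; s=d.copy()
    for _ in range(10): s=d/(1+c['k1']*(s**2).sum(1,keepdims=True))
    return np.c_[s,np.ones(len(s))]
def onz(c,uv,z):
    r=rays(c,uv)@c['E'][:3,:3].T; o=c['E'][:3,3]
    return o+r*((z-o[2])/r[:,2])[:,None]
def cloud(c):
    h,w=c['depth'].shape; v,u=np.mgrid[:h,:w]
    p=rays(c,np.c_[u.ravel(),v.ravel()])*c['depth'].reshape(-1,1)
    return (p@c['E'][:3,:3].T+c['E'][:3,3]).reshape(h,w,3)
def save(c,n): cv2.imwrite('pics/'+n,c['color'][:,:,::-1])
E
python3 - <<'E'
from h import *
o=obs();print(o['eef_pos'],o['eef_rot'])
a=cam('scene');b=cam('side')
print(a['E'],b['E'],a['camera_matrix'])
save(a,'a.png');save(b,'b.png')
E
```

```text
[5.74483619e-01 1.50046590e-04 2.49380422e-01] [-7.46434400e-04  7.07096792e-01  7.07116215e-01 -4.78097867e-04]
[[-0.31199492  0.54833245 -0.77588059  1.46098312]
 [ 0.94975375  0.15847978 -0.26991105  0.28215293]
 [-0.02503961 -0.82110638 -0.57022569  0.77966826]
 [ 0.          0.          0.          1.        ]] [[ 0.94983142 -0.20177299  0.23897266  0.21483039]
 [-0.3121554  -0.56400037  0.76450153 -0.98640565]
 [-0.01947509 -0.80074418 -0.5986898   0.84997077]
 [ 0.          0.          0.          1.        ]] [[431.53212498   0.         279.42712631]
 [  0.         431.53212498 209.78886995]
 [  0.           0.           1.        ]]
```

View pics/a.png

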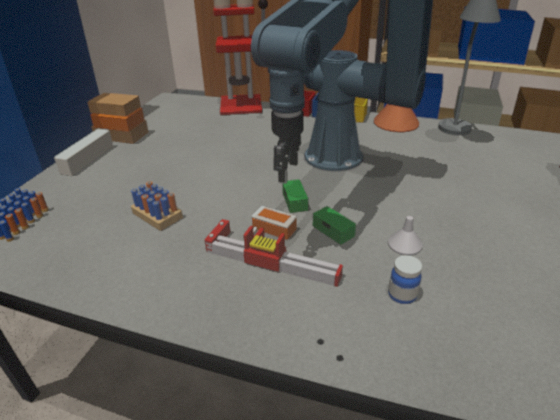

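View pics/b.png

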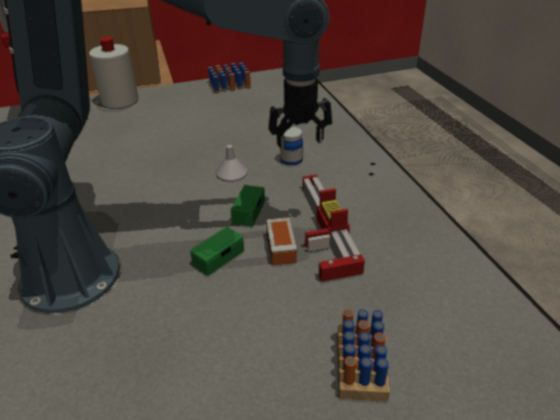

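The scene view shows the jig from (205,235) to (340,272), with its stop at the left, the yellow tab at (263,243) and the orange box at (273,222). The green decoys are at (295,195) and (333,223), the rack at (155,203), the funnel at (406,235) and the jar at (405,280).

```bash
cat >> h.py <<'E'
def hsv(c): return cv2.cvtColor(c['color'],cv2.COLOR_RGB2HSV)
def masks(c):
    H=hsv(c);h,s,v=[H[...,i].astype(int) for i in range(3)]
    return dict(yellow=(h>22)&(h<35)&(s>130)&(v>70),red=((h<5)|(h>174))&(s>150)&(v>60),orange=(h>=6)&(h<18)&(s>150)&(v>80))
E
python3 - <<'E'
from h import *
for n in ['scene','side']:
    c=cam(n);P=cloud(c);M=masks(c)
    for k,m in M.items():
        nn,l,st,ce=cv2.connectedComponentsWithStats(m.astype('uint8'))
        for i in range(1,nn):
            if st[i,4]>25:
                p=P[l==i];p=p[np.isfinite(p).all(1)];md=np.median(p,0)
                if abs(md[1])<.5 and .2<md[0]<.9 and md[2]<.2: print(n,k,st[i],ce[i].round(1),md.round(3),p.min(0).round(3),p.max(0).round(3))
E
```

```text
scene yellow [249 236  27  15 264] [262.9 242.9] [ 0.652 -0.048  0.071] [ 0.627 -0.088  0.059] [1.461 0.282 0.78 ]
scene red [206 220  22  22 122] [216.6 230.9] [ 0.607 -0.201  0.045] [ 0.552 -0.218  0.04 ] [1.461 0.282 0.78 ]
scene red [245 227   8   9  26] [248.  230.8] [ 0.647 -0.09   0.097] [ 0.627 -0.094  0.093] [ 0.664 -0.086  0.1  ]
scene red [257 228   7   7  27] [259.8 230.8] [ 0.574 -0.086  0.045] [ 0.559 -0.092  0.041] [ 0.591 -0.08   0.047]
scene red [277 233   7  13  37] [279.9 238.3] [ 0.653 -0.     0.098] [ 0.632 -0.004  0.09 ] [0.672 0.004 0.101]
scene red [245 248  34  14 171] [261.9 253.9] [ 0.67  -0.043  0.049] [ 0.657 -0.094  0.031] [1.461 0.282 0.78 ]
scene red [336 265   6  12  31] [338.5 270.7] [0.665 0.157 0.039] [0.646 0.153 0.034] [0.683 0.16  0.042]
scene orange [259 209  30  13 177] [273.6 215.2] [ 0.501 -0.07   0.051] [ 0.478 -0.113  0.047] [1.461 0.282 0.78 ]
scene orange [253 219  36  19 269] [270.5 228.1] [ 0.529 -0.07   0.026] [ 0.515 -0.131  0.005] [0.634 0.005 0.1  ]
side yellow [322 200  19  17 160] [330.2 206.3] [ 0.642 -0.036  0.072] [ 0.619 -0.0
[... 254 characters left out ...]
]
side red [320 255  44  26 766] [341.6 267.6] [ 0.599 -0.215  0.036] [ 0.215 -0.986  0.001] [ 0.652 -0.149  0.85 ]
side orange [272 222  19  23 327] [280.7 232.9] [ 0.499 -0.072  0.052] [ 0.215 -0.986  0.047] [ 0.522 -0.025  0.85 ]
side orange [273 251  23   9 144] [285.3 254.8] [ 0.493 -0.129  0.032] [ 0.463 -0.136  0.016] [ 0.515 -0.12   0.043]
side orange [358 321  12  10  36] [363.2 326.8] [ 0.546 -0.427  0.087] [ 0.539 -0.432  0.031] [ 0.582 -0.389  0.09 ]
side orange [374 334  11  10  39] [379.2 339.4] [ 0.562 -0.463  0.087] [ 0.215 -0.986  0.064] [ 0.572 -0.436  0.85 ]
side orange [345 357  12  28 103] [351.5 369.4] [ 0.493 -0.497  0.082] [ 0.215 -0.986  0.032] [ 0.502 -0.479  0.85 ]
```

```bash
python3 - <<'E'
from h import *
c=cam('wrist');save(c,'w0.png');print(np.array(c['hand_eye']).round(3),c['E'].round(3),c['camera_matrix'][0])
print(rot(obs()['eef_rot']).as_matrix().round(3))
E
```

```text
[[-0.001 -0.947 -0.321  0.084]
 [ 1.    -0.    -0.     0.001]
 [ 0.    -0.321  0.947 -0.124]
 [ 0.     0.     0.     1.   ]] [[ 1.    -0.    -0.001  0.576]
 [-0.001 -0.947 -0.321  0.084]
 [-0.001  0.321 -0.947  0.373]
 [ 0.     0.     0.     1.   ]] [323.4773501    0.         277.03655358]
[[ 0.     1.    -0.001]
 [ 1.    -0.     0.   ]
 [ 0.    -0.001 -1.   ]]
```

View pics/w0.png

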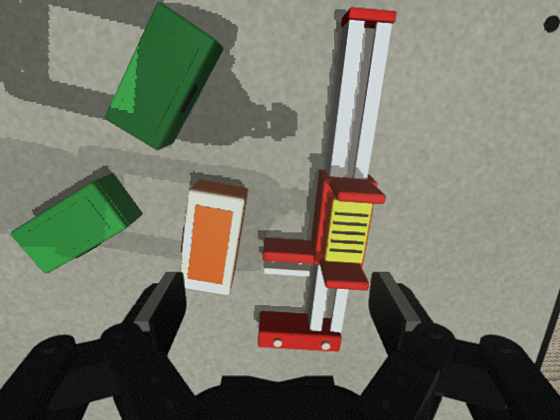

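The wrist view shows the whole jig: stop at (300,333), jaw and face at (290,255), tab at (348,232), rail end at (370,17). The box is at (213,240), and the green ones are left of and above it.

```bash
cat >> h.py <<'E'
def rect(p): 
    r=cv2.minAreaRect((p[:,:2]*1000).astype(np.float32)); return [np.round(r[0],1),np.round(r[1],1),round(r[2],2)]
def report(c):
    P=cloud(c);M=masks(c);x,y,z=P[...,0],P[...,1],P[...,2];v=c['color'].astype(int)
    rail=(abs(z-.036)<.004)&(v.min(2)>110)&(x>.58)&(x<.74)
    p=P[rail]; A=[]
    for lo in np.arange(-.25,.3,.01):
        q=p[(p[:,1]>=lo)&(p[:,1]<lo+.01)]
        if len(q)>40 and np.ptp(q[:,0])>.03: A.append([lo+.005,np.percentile(q[:,0],2),np.percentile(q[:,0],98)])
    A=np.array(A)
    if len(A)>3: print('rail x(y):',np.polyfit(A[:,0],A[:,1:].mean(1),1).round(4),'width',np.median(A[:,2]-A[:,1]).round(4),len(A), 'fit resid',np.std(A[:,1:].mean(1)-np.polyval(np.polyfit(A[:,0],A[:,1:].mean(1),1),A[:,0])).round(4))
    def big(m,n):
        k,l,st,ce=cv2.connectedComponentsWithStats(m.astype('uint8'))
        for i in np.argsort(-st[1:,4])[:3]+1:
            if st[i,4]>60: q=P[l==i]; print(n,st[i,4],rect(q),'z',np.median(q[:,2]).round(4))
    big(M['yellow'],'tab')
    big(M['red']&(abs(z-.045)<.005),'red45'); big(M['red']&(abs(z-.098)<.006),'horn98')
    big((abs(z-.05)<.006)&(x<.6)&(M['orange']|((hsv(c)[...,1]<60)&(v.min(2)>110))),'lid')
    return P
E
python3 - <<'E'
from h import *
c=cam('wrist');report(c)
E
```

```text
rail x(y): [0.0741 0.6503] width 0.0391 23 fit resid 0.0004
tab 1922 [array([631.8,   4.5]), array([ 59.2, 186.2]), 17.45] z 0.0703
red45 1260 [array([ 602.8, -202. ]), array([ 23.9, 103.3]), 85.45] z 0.0448
red45 995 [array([614. , -52.9]), array([121.6,  56.1]), 52.99] z 0.0459
horn98 460 [array([650. ,   1.8]), array([ 9.2, 42.7]), 85.34] z 0.0975
horn98 403 [array([643.4, -87.7]), array([ 9.9, 42.5]), 85.3] z 0.0974
lid 5080 [array([500.6, -67.8]), array([119.7,  60.2]), 79.47] z 0.0502
```

Call:
play_rows(xyz=[[-12,37,55],[-23,74,110],[-23,74.5,110],[-23,74.5,110],[-23,74.5,110],[-23,74.5,110],[-23,74.5,130],[-23,74.5,150],[-23,74.5,155],[-23,74.5,155]], rot=[[0,0,0.038],[0,0,0.076],[0,0,0.076],[0,0,0.076],[0,0,0.076],[0,0,0.076],[0,0,0.076],[0,0,0.076],[0,0,0.076],[0,0,0.076]], grip=[0,0,0,0,0,0,0,0,0,0])

```text
time_s: 1.55
eef_pos: [0.6488, -0.0229, 0.094]
eef_rot: [-0.001, 0.733, 0.68, -0.001]
wrist_force: [-0.0, -0.5, 0.1]
opening: 0.003
grasp_force: 0.0
```

```bash
cat >> h.py <<'E'
O=np.array([.6443,-.0849]);XA=np.array([.9971,-.0759]);YA=np.array([.0759,.9971])
def jig(p): d=np.asarray(p)[...,:2]-O; return np.stack([d@XA,d@YA],-1)*1000
def st(): o=obs(); print('t',o['time_s'],'jig',jig(o['eef_pos']).round(1),'z',round(o['eef_pos'][2]*1000,1),'F',np.round(o['wrist_force'],1),'op',o['opening'])
E
python3 - <<'E'
from h import *
st();c=cam('wrist');save(c,'w1.png')
E
```

```text
t 1.55 jig [-0.2 62.2] z 94.0 F [-0.  -0.5  0.1] op 0.0031657035531272586
```

View pics/w1.png

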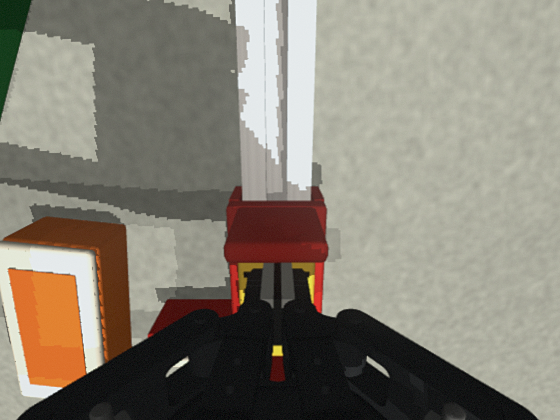

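The wrist view shows the closed tips over the tab at about (278,290), between the horns. Pressing down and starting to slide.

Call:
play_rows(xyz=[[0,0,5],[0,0,9],[0,0,13],[0,0,13],[3,0,13],[6,0,13],[9,0,13],[13,0,13],[20,0,13],[28,0,13]], rot=[[0,0,0],[0,0,0],[0,0,0],[0,0,0],[0,0,0],[0,0,0],[0,0,0],[0,0,0],[0,0,0],[0,0,0]], grip=[0,0,0,0,0,0,0,0,0,0])

```text
time_s: 2.85
eef_pos: [0.6523, 0.0043, 0.0838]
eef_rot: [0.001, 0.733, 0.68, 0.0]
wrist_force: [-2.7, -1.3, 7.9]
opening: 0.001
grasp_force: 3.7
```

```bash
python3 - <<'E'
from h import *
st();c=cam('side');P=cloud(c);M=masks(c)
q=P[M['red']&(P[...,2]>.09)&(P[...,2]<.108)&(P[...,1]<.3)];j=jig(q);print(np.sort(j[:,1])[::8].round(0))
E
```

```text
t 2.85 jig [ 1.2 89.6] z 83.8 F [-2.7 -1.3  7.9] op 0.0006343247681719337
[15. 17. 17. 18. 18. 19. 20. 22.]
```

Call:
play_rows(xyz=[[0,0,3],[6,0,3],[16,0,3],[28,0,3],[42,0,3],[58,0,3],[74,0,3],[86,0,3],[92,0,3],[95,0,3]], rot=[[0,0,0],[0,0,0],[0,0,0],[0,0,0],[0,0,0],[0,0,0],[0,0,0],[0,0,0],[0,0,0],[0,0,0]], grip=[0,0,0,0,0,0,0,0,0,0])

```text
time_s: 4.15
eef_pos: [0.6594, 0.0998, 0.0809]
eef_rot: [0.001, 0.733, 0.68, 0.0]
wrist_force: [-3.5, -1.2, 9.5]
opening: -0.001
grasp_force: 4.3
```

```bash
python3 - <<'E'
from h import *
st();c=cam('side');P=cloud(c);M=masks(c)
q=P[M['red']&(P[...,2]>.09)&(P[...,2]<.108)&(P[...,1]<.3)];j=jig(q);print(np.sort(j[:,1])[::8].round(0))
E
```

```text
t 4.15 jig [  1.  185.3] z 80.9 F [-3.5 -1.2  9.5] op -0.001019134750624604
[109. 112. 114. 115. 116. 117. 120.]
```

Call:
play_rows(xyz=[[0,0,-50],[0,0,-100],[-25,-29,-140],[-51,-58,-150],[-77,-87,-150],[-103,-116,-150],[-129,-145,-150],[-154,-173,-150],[-179,-201,-150],[-179,-201,-150]], rot=[[0,0,0],[0,0,0.175],[0,0,0.349],[0,0,0.524],[0,0,0.698],[0,0,0.873],[0,0,1.047],[0,0,1.222],[0,0,1.396],[0,0,1.571]], grip=[0,0,0,0.3,0.6,1,1,1,1,1])

```text
time_s: 5.45
eef_pos: [0.4434, -0.0647, 0.2294]
eef_rot: [0.0, 0.999, -0.042, 0.0]
wrist_force: [1.3, 0.1, -0.5]
opening: 1.001
grasp_force: 0.0
```

```bash
python3 - <<'E'
from h import *
st();c=cam('wrist');save(c,'w2.png');P=report(c)
H=hsv(c);m=(H[...,0]>45)&(H[...,0]<80)&(H[...,1]>120)&(P[...,2]>.015)
k,l,s,ce=cv2.connectedComponentsWithStats(m.astype('uint8'))
for i in range(1,k):
    if s[i,4]>200: print('green',cv2.convexHull((jig(P[l==i])).astype(np.float32))[::4,0].round(0).tolist())
m=(abs(P[...,2]-.05)<.006)&masks(c)['orange'];print('box jig',cv2.minAreaRect(jig(P[m]).astype(np.float32)))
s=cam('side');P=cloud(s);M=masks(s)
q=P[M['red']&(P[...,2]>.06)&(P[...,2]<.108)&(P[...,1]<.3)];j=jig(q);print(np.sort(j[:,1])[::16].round(0))
q=P[M['yellow']];print('tab',rect(q),np.median(q,0))
E
```

```text
t 5.45 jig [-201.9    4.9] z 229.4 F [ 1.3  0.1 -0.5] op 1.0008271588851088
red45 1481 [array([ 573.3, -201. ]), array([24.9, 45.4]), 85.75] z 0.0447
red45 861 [array([591.6,  38.1]), array([11.9, 48.3]), 86.48] z 0.0448
lid 8200 [array([500.4, -68.2]), array([119.5,  59.4]), 79.18] z 0.0502
lid 124 [array([ 575.8, -201.8]), array([ 9.5, 10.1]), 63.13] z 0.0488
green [[-118.0, 6.0], [-143.0, 210.0], [-191.0, 236.0], [-238.0, 154.0]]
green [[-118.0, 6.0], [-337.0, 22.0], [-363.0, 3.0], [-340.0, -37.0]]
box jig ((-144.7560272216797, 5.784122467041016), (89.00955200195312, 39.02367401123047), 83.65498352050781)
[109. 113. 114. 114. 115. 115. 116. 116. 117. 117. 118. 200. 203. 204.
 205. 206. 207. 208. 208. 211.]
tab [array([651.7,  73.9]), array([79.4, 36.4]), 79.97] [0.65136138 0.08999142 0.07229494]
```

View pics/w2.png

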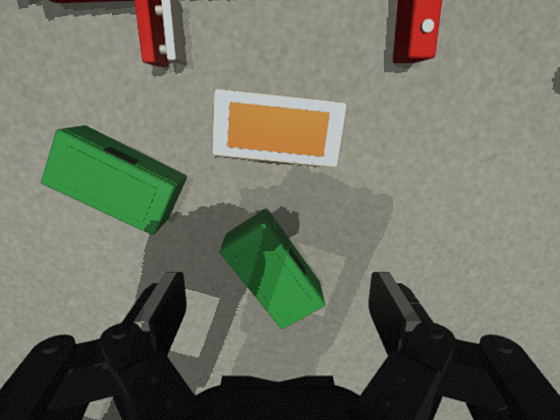

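The wrist view shows the box at (278,127), with the stop face at (397,30) and the opened jaw face at (171,30). The nearest green corner is at (265,212), clear of both fingers.

Call:
play_rows(xyz=[[0,0,50],[0,0,100],[0,0,150],[0,0,190],[0,0,204],[5,0,204],[10,0,204],[16,0,204],[22,0,204],[29,0,204]], rot=[[0,0,-0.008],[0,0,-0.008],[0,0,-0.008],[0,0,-0.008],[0,0,-0.008],[0,0,-0.008],[0,0,-0.008],[0,0,-0.008],[0,0,-0.008],[0,0,-0.008]], grip=[1,1,1,1,1,1,1,1,1,1])

```text
time_s: 6.8
eef_pos: [0.4738, -0.0657, 0.0256]
eef_rot: [-0.0, 0.999, -0.034, -0.0]
wrist_force: [-4.9, 0.2, 3.2]
opening: 0.996
grasp_force: 2.3
```

Call:
play_rows(xyz=[[6,0,0],[13,0,0],[20,0,0],[27,0,0],[34,0,0],[41,0,0],[48,0,0],[54,0,0],[59,0,0],[62,0,0]], rot=[[0,0,0],[0,0,0],[0,0,0],[0,0,0],[0,0,0],[0,0,0],[0,0,0],[0,0,0],[0,0,0],[0,0,0]], grip=[1,1,1,1,1,1,1,1,1,1])

```text
time_s: 8.05
eef_pos: [0.5359, -0.07, 0.0252]
eef_rot: [0.0, 0.999, -0.034, 0.0]
wrist_force: [-2.4, -0.4, 1.9]
opening: 0.999
grasp_force: 1.7
```

```bash
python3 - <<'E'
from h import *
st();c=cam('wrist');P=cloud(c)
m=(abs(P[...,2]-.05)<.006)&masks(c)['orange'];print('box jig',cv2.minAreaRect(jig(P[m]).astype(np.float32)))
c=cam('side');P=cloud(c)
m=(abs(P[...,2]-.05)<.006)&masks(c)['orange'];print('box jig',cv2.minAreaRect(jig(P[m]).astype(np.float32)),m.sum())
save(c,'s3.png')
E
```

```text
t 8.05 jig [-109.2    6.6] z 25.2 F [-2.4 -0.4  1.9] op 0.998809401938374
box jig ((-67.75375366210938, 8.474227905273438), (41.02012252807617, 90.76995849609375), 0.5619863867759705)
box jig ((-94.14373016357422, -187.12301635742188), (476.6695861816406, 35.10274124145508), 80.67826080322266) 258
```

Call:
play_rows(xyz=[[3,0,0],[6,0,0],[9,0,0],[12,0,0],[14,0,0],[15,0,0],[16,0,0],[17,0,0],[18,0,0],[18,0,0]], rot=[[0,0,0],[0,0,0],[0,0,0],[0,0,0],[0,0,0],[0,0,0],[0,0,0],[0,0,0],[0,0,0],[0,0,0]], grip=[1,1,1,1,1,1,1,1,1,1])

```text
time_s: 9.4
eef_pos: [0.5532, -0.0712, 0.0253]
eef_rot: [-0.0, 0.999, -0.034, -0.0]
wrist_force: [-5.1, 0.4, 4.8]
opening: 0.999
grasp_force: 2.8
```

```bash
python3 - <<'E'
from h import *
st();c=cam('wrist');P=cloud(c)
m=(abs(P[...,2]-.05)<.006)&masks(c)['orange'];print('box jig',cv2.minAreaRect(jig(P[m]).astype(np.float32)))
E
```

```text
t 9.4 jig [-91.8   6.8] z 25.3 F [-5.1  0.4  4.8] op 0.9985684565840605
box jig ((-50.38222122192383, 8.633277893066406), (41.03324890136719, 91.14984893798828), 0.27415260672569275)
```

Call:
play_rows(xyz=[[-8,0,0],[-30,0,0],[-30,0,-60],[-30,0,-120],[-10,-20,-175],[10,-40,-205],[30,-60,-205],[50,-80,-205],[72,-103,-205],[72,-103,-205]], rot=[[0,0,0],[0,0,0],[0,0,0],[0,0,-0.18],[0,0,-0.36],[0,0,-0.54],[0,0,-0.72],[0,0,-0.9],[0,0,-1.08],[0,0,-1.26]], grip=[1,1,1,1,1,0.5,0,0,0,0])

```text
time_s: 10.7
eef_pos: [0.6338, 0.0281, 0.2302]
eef_rot: [0.0, 0.825, 0.565, 0.001]
wrist_force: [-1.1, -0.7, -0.1]
opening: 0.002
grasp_force: 0.0
```

```bash
python3 - <<'E'
from h import *
st();c=cam('wrist');save(c,'w4.png');P=report(c)
m=(abs(P[...,2]-.05)<.006)&masks(c)['orange'];print('box jig',cv2.minAreaRect(jig(P[m]).astype(np.float32)))
m=(abs(P[...,2]-.098)<.006)&masks(c)['red'];j=jig(P[m]);print('horns',[(np.median(q,0),q.min(0),q.max(0)) for q in (j[j[:,1]<155],j[j[:,1]>155]) if len(q)])
v=c['color'].astype(int);J=jig(P);m=(v.min(2)>110)&(P[...,2]>.01)&(P[...,2]<.046)&(J[...,0]<-28)&(J[...,0]>-90)&(J[...,1]>72)&(J[...,1]<130)
print('face',np.percentile(J[m],[0,3,50,97],axis=0).round(1),m.sum())
m=(abs(P[...,2]-.045)<.004)&masks(c)['red']&(J[...,1]<0);print('stop',np.percentile(J[m],[1,50,99],axis=0).round(1))
E
```

```text
t 10.7 jig [-19.  111.9] z 230.2 F [-1.1 -0.7 -0.1] op 0.0015720831458893134
rail x(y): [0.0733 0.651 ] width 0.0387 19 fit resid 0.0008
tab 2664 [array([656.1,  80.2]), array([68.1, 42. ]), 85.59] z 0.0701
red45 733 [array([601.6,  39. ]), array([66.4, 21.8]), 7.08] z 0.0448
red45 300 [array([681.2,  87.7]), array([65.4,  6.6]), 85.92] z 0.0494
red45 187 [array([631.8,  85.8]), array([51.9,  5. ]), 85.66] z 0.0493
horn98 785 [array([659.7, 124.5]), array([ 9.9, 43.3]), 85.85] z 0.0976
horn98 537 [array([653.1,  35.7]), array([ 9. , 42.6]), 85.64] z 0.0975
lid 761 [array([584.1, -31.2]), array([39.7, 31.7]), 85.81] z 0.05
box jig ((-16.3795108795166, 116.41128540039062), (180.33718872070312, 61.76560592651367), 72.06420135498047)
horns [(array([  0.45769379, 121.45830871]), array([-21.65824348, 116.38608478]), array([ 20.98360788, 125.40992327])), (array([-1.94893933e-01,  2.09899290e+02]), array([-22.1533037 , 204.97613387]), array([ 21.12572812, 214.97400196]))]
face [[-83.7  95.4]
 [-81.3  96. ]
 [-56.6 100.2]
 [-32.1 108.3]] 410
stop [[ -83.5 -122.2]
 [ -81.2 -112.2]
 [ -78.3 -108.1]]
```

View pics/w4.png

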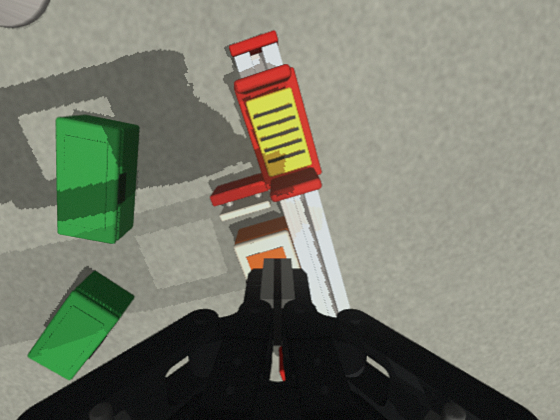

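The wrist view shows the fence open and locked at 204 mm, with its tab at (278,128) and white face at (245,210). The box is behind the fingers at (265,255), against the rail.

Call:
play_rows(xyz=[[16,5,40],[33,10,80],[33,10,90],[33,10,95],[33,10,105],[33,10,120],[33,10,130],[33,10,135],[33,10,135],[33,10,135]], rot=[[0,0,-0.15],[0,0,-0.295],[0,0,-0.295],[0,0,-0.295],[0,0,-0.295],[0,0,-0.295],[0,0,-0.295],[0,0,-0.295],[0,0,-0.295],[0,0,-0.295]], grip=[0,0,0,0,0,0,0,0,0,0])

```text
time_s: 12.0
eef_pos: [0.6543, 0.0536, 0.0957]
eef_rot: [0.0, 0.736, 0.677, 0.0]
wrist_force: [0.7, -0.5, 0.3]
opening: -0.003
grasp_force: 0.0
```

```bash
echo 'O=O+YA*.00175' >> h.py; python3 - <<'E'
from h import *
st();m=rot(obs()['eef_rot']).as_matrix();print(np.degrees(np.arctan2(m[1,0],m[0,0])))
E
```

```text
t 12.0 jig [ -0.6 137.1] z 95.7 F [ 0.7 -0.5  0.3] op -0.0025884154681516443
85.18678706740701
```

Call:
play_rows(xyz=[[2,0,6],[2,0,12],[2,0,17.5],[2,0,17.5],[0,0,17.5],[-3,0,17.5],[-7,0,17.5],[-12,0,17.5],[-17,0,17.5],[-22,0,17.5]], rot=[[0,0,-0.009],[0,0,-0.009],[0,0,-0.009],[0,0,-0.009],[0,0,-0.009],[0,0,-0.009],[0,0,-0.009],[0,0,-0.009],[0,0,-0.009],[0,0,-0.009]], grip=[0,0,0,0,0,0,0,0,0,0])

```text
time_s: 13.25
eef_pos: [0.6532, 0.032, 0.0795]
eef_rot: [0.001, 0.733, 0.68, 0.001]
wrist_force: [-1.7, 1.7, 9.4]
opening: -0.004
grasp_force: 4.6
```

Call:
play_rows(xyz=[[-4,0,0],[-7,0,0],[-10,0,0],[-14,0,0],[-18,0,0],[-22,0,0],[-26,0,0],[-30,0,0],[-34,0,0],[-38,0,0]], rot=[[0,0,0],[0,0,0],[0,0,0],[0,0,0],[0,0,0],[0,0,0],[0,0,0],[0,0,0],[0,0,0],[0,0,0]], grip=[0,0,0,0,0,0,0,0,0,0])

```text
time_s: 14.5
eef_pos: [0.6504, -0.0053, 0.0795]
eef_rot: [0.001, 0.733, 0.68, 0.001]
wrist_force: [-1.0, 4.2, 8.4]
opening: -0.001
grasp_force: 4.6
```

```bash
cat >> h.py <<'E'
def fence():
    c=cam('wrist');P=cloud(c);J=jig(P);M=masks(c);z=P[...,2]
    m=M['red']&(abs(z-.098)<.005)&(abs(J[...,0])<25);j=J[m]
    if len(j): print('horn wrist y pct',np.percentile(j[:,1],[1,50,99]).round(1),len(j),'-> fence',(np.percentile(j[:,1],50)-5).round(1))
    m=M['orange']&(abs(z-.05)<.005)&(abs(J[...,0]+50)<30)
    if m.sum()>100: print('box window',cv2.minAreaRect(J[m].astype(np.float32)),np.percentile(J[m],[1,99],axis=0).round(1))
    s=cam('side');P=cloud(s);J=jig(P);M=masks(s);z=P[...,2]
    m=M['red']&(abs(z-.098)<.006)&(abs(J[...,0])<25);print('horn side',np.percentile(J[m][:,1],[2,50,98]).round(1))
    m=M['orange']&(abs(z-.05)<.005)&(abs(J[...,0]+50)<30);print('box side',np.percentile(J[m],[2,50,98],axis=0).round(1))
    return c,s
E
python3 - <<'E'
from h import *
st();c,s=fence();save(s,'s5.png');save(c,'w5.png')
cv2.imwrite('pics/s5c.png',cv2.resize(s['color'][160:300,240:400,::-1],None,fx=4,fy=4))
E
```

```text
t 14.5 jig [ 0.1 78.1] z 79.5 F [-1.   4.2  8.4] op -0.0014688975110385405
horn wrist y pct [ 56.3 147.9 152.6] 4033 -> fence 142.9
box window ((-32.53237533569336, 64.36921691894531), (138.94863891601562, 24.775291442871094), 70.77003479003906) [[-66.1   4.4]
 [-21.2 132.7]]
horn side [ 49.8  53.3 151.5]
box side [[-68.5 -64.2]
 [-51.4 -27.4]
 [-33.5  13.9]]
```

View pics/s5c.png

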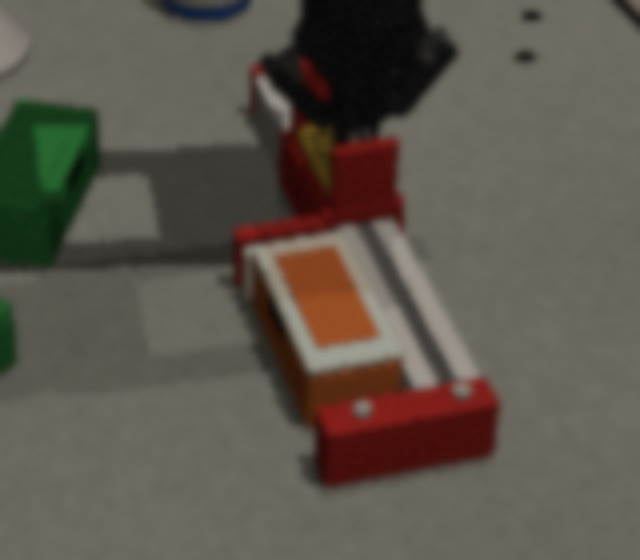

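The side crop shows the fence face pushing the box squarely along the rail. The box's near end at (350,370) is about 25 mm short of the stop.

Call:
play_rows(xyz=[[-2,0,0],[-5,0,0],[-8,0,0],[-11,0,0],[-14,0,0],[-17,0,0],[-20,0,0],[-22,0,0],[-23,0,0],[-23,0,0]], rot=[[0,0,0],[0,0,0],[0,0,0],[0,0,0],[0,0,0],[0,0,0],[0,0,0],[0,0,0],[0,0,0],[0,0,0]], grip=[0,0,0,0,0,0,0,0,0,0])

```text
time_s: 15.85
eef_pos: [0.6487, -0.0284, 0.0795]
eef_rot: [0.001, 0.733, 0.68, 0.001]
wrist_force: [-1.2, 3.4, 8.7]
opening: 0.002
grasp_force: 4.6
```

```bash
python3 - <<'E'
from h import *
st();c,s=fence()
E
```

```text
t 15.85 jig [ 0.1 54.9] z 79.5 F [-1.2  3.4  8.7] op 0.0015577613355117837
horn wrist y pct [ 33.5 124.7 129.4] 4025 -> fence 119.7
box window ((-32.35033416748047, 41.56613540649414), (138.38717651367188, 24.731626510620117), 70.74117279052734) [[-65.9 -18.9]
 [-21.1 109.7]]
horn side [ 26.1  30.5 120.1]
box side [[-68.5 -88.7]
 [-51.5 -47.9]
 [-33.1  -7.9]]
```

Call:
play_rows(xyz=[[-1,0,0],[-2,0,0],[-3,0,0],[-4,0,0],[-5,0,0],[-6,0,0],[-6,0,0],[-6,0,0],[-6,0,0],[-6,0,0]], rot=[[0,0,0],[0,0,0],[0,0,0],[0,0,0],[0,0,0],[0,0,0],[0,0,0],[0,0,0],[0,0,0],[0,0,0]], grip=[0,0,0,0,0,0,0,0,0,0])

```text
time_s: 17.2
eef_pos: [0.6483, -0.0341, 0.0795]
eef_rot: [0.001, 0.733, 0.68, 0.001]
wrist_force: [-0.7, 2.9, 8.9]
opening: 0.0
grasp_force: 4.6
```

```bash
python3 - <<'E'
from h import *
st();c,s=fence()
E
```

```text
t 17.2 jig [ 0.1 49.2] z 79.5 F [-0.7  2.9  8.9] op 0.00023723664136340058
horn wrist y pct [ 27.4 119.  123.7] 4041 -> fence 114.0
box window ((-32.42958068847656, 35.55400466918945), (138.5348358154297, 24.748268127441406), 70.7950439453125) [[-65.8 -24.2]
 [-21.1 103.8]]
horn side [ 21.   25.2 114.9]
box side [[-68.2 -90.9]
 [-51.2 -51.7]
 [-33.6 -10.1]]
```

Call:
play_rows(xyz=[[0.5,0,0],[1,0,0],[1.5,0,0],[2,0,0],[2,0,0],[2,0,0],[2,0,0],[2,0,0],[2,0,0],[2,0,0]], rot=[[0,0,0],[0,0,0],[0,0,0],[0,0,0],[0,0,0],[0,0,0],[0,0,0],[0,0,0],[0,0,0],[0,0,0]], grip=[0,0,0,0,0,0,0,0,0,0])

```text
time_s: 18.55
eef_pos: [0.6484, -0.0329, 0.0795]
eef_rot: [0.001, 0.733, 0.68, 0.001]
wrist_force: [-1.4, 2.2, 9.6]
opening: -0.002
grasp_force: 4.6
```

```bash
python3 - <<'E'
from h import *
st();c,s=fence();cv2.imwrite('pics/s6c.png',cv2.resize(s['color'][180:290,260:380,::-1],None,fx=5,fy=5))
E
```

```text
t 18.55 jig [ 0.1 50.4] z 79.5 F [-1.4  2.2  9.6] op -0.0019208998424632506
horn wrist y pct [ 28.7 120.2 124.8] 4008 -> fence 115.2
box window ((-32.56329345703125, 36.54725646972656), (138.894287109375, 24.786401748657227), 70.75939178466797) [[-66.2 -23.7]
 [-21.1 105. ]]
horn side [ 21.7  26.3 117.2]
box side [[-68.4 -91.4]
 [-50.9 -52.5]
 [-33.7 -11.2]]
```

View pics/s6c.png

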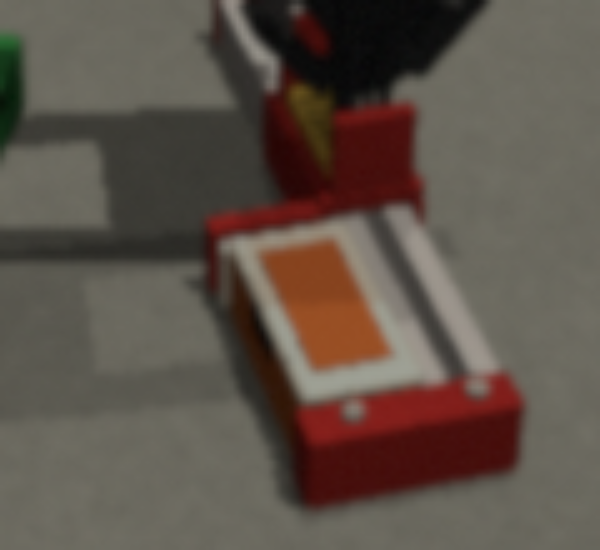

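The box is up against the stop (contact line near (400,385)) and square along the rail. I'll ease back 1 mm, let the tab up and lift away.

Call:
play_rows(xyz=[[0.5,0,0],[1,0,0],[1,0,0],[1,0,-4],[1,0,-9],[1,0,-14],[1,0,-30],[1,0,-60],[-10,-30,-120],[-10,-60,-160]], rot=[[0,0,0],[0,0,0],[0,0,0],[0,0,0],[0,0,0],[0,0,0],[0,0,0],[0,0,0],[0,0,0],[0,0,0]], grip=[0,0,0,0,0,0,0,0,0,0])

```text
time_s: 19.9
eef_pos: [0.5863, -0.0393, 0.2401]
eef_rot: [0.001, 0.733, 0.68, 0.0]
wrist_force: [0.4, -0.2, 0.3]
opening: -0.0
grasp_force: 0.0
```

```bash
python3 - <<'E'
from h import *
st();c,s=fence();save(c,'w7.png');P=report(c);J=jig(P)
v=c['color'].astype(int);z=P[...,2]
m=masks(c)['red']&(abs(z-.098)<.005)&(abs(J[...,0])<25);
for q in (J[m&(J[...,1]<75)],J[m&(J[...,1]>75)]): print('horn',np.percentile(q,[1,50,99],axis=0).round(1))
m=(v.min(2)>100)&(abs(z-.05)<.004)&(abs(J[...,0]+50)<40)|masks(c)['orange']&(abs(z-.05)<.004)&(abs(J[...,0]+50)<40);print('lid',cv2.minAreaRect(J[m].astype(np.float32)))
m=masks(c)['red']&(abs(z-.045)<.003)
for q in (J[m&(J[...,1]<-90)],J[m&(J[...,1]>0)&(J[...,0]<-30)]):
  if len(q): print('red45',np.percentile(q,[1,50,99],axis=0).round(1))
m=masks(c)['yellow']&(abs(J[...,0])<25);print('tab z',np.median(P[m],0),jig(np.median(P[m],0)))
E
```

```text
t 19.9 jig [-61.3  39.4] z 240.1 F [ 0.4 -0.2  0.3] op -0.00013624171401980452
horn wrist y pct [ 27.3 117.2 124.8] 1168 -> fence 112.2
box window ((-45.58573913574219, 26.090660095214844), (151.31333923339844, 42.05759811401367), 84.4736557006836) [[-69.9 -48.7]
 [-31.4  -5.8]]
horn side [ 23.1 110.9 119.8]
box side [[-68.7 -91.1]
 [-51.2 -51.9]
 [-33.3 -11.1]]
rail x(y): [0.0723 0.6504] width 0.038 22 fit resid 0.0013
tab 2575 [array([632.8,   1.3]), array([77.7, 88.6]), 0.92] z 0.07
red45 963 [array([596.7, -19.2]), array([71.3, 66.2]), 85.9] z 0.0452
red45 177 [array([628.4,  29.8]), array([21.9, 23.2]), 41.14] z 0.0493
red45 145 [array([ 637. , -197.5]), array([ 9.9, 29.7]), 85.83] z 0.0439
horn98 692 [array([653. ,  36.8]), array([ 9.2, 43.1]), 85.97] z 0.0976
horn98 477 [array([646.5, -51.9]), array([ 9.1, 43.1]), 84.66] z 0.0975
lid 1495 [array([581.8, -98.9]), array([59.6, 39.3]), 86.99] z 0.0502
horn [[-21.2  27.2]
 [ -0.7  31.9]
 [ 19.9  35.6]]
horn [[-21.8 115.6]
 [ -1.3 120.3]
 [ 19.7 124.8]]
lid ((-45.9533576965332, 8.532478332519531), (199.08102416992188, 66.08084869384766), 85.02015686035156)
red45 [[ -13.3 -118.3]
 [   1.6 -112.4]
 [  14.5 -109.8]]
red45 [[-85.1  24.7]
 [-57.4  30.3]
 [-30.8  35.6]]
tab z [ 0.64920216 -0.00468262  0.06995366] [-1.20055561 78.60688097]
```

View pics/w7.png

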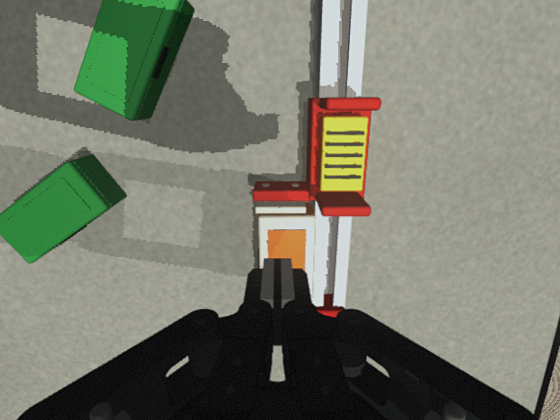

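The wrist view shows the tab up at (343,155), the fence locked at 116 mm, and the box against the white face at (285,212). I'll take one last check of the box against the stop from further back.

Call:
play_rows(xyz=[[-30,0,-10],[-60,0,-20],[-90,0,-30],[-120,0,-40],[-130,0,-40],[-130,0,-40],[-130,0,-40],[-130,0,-40],[-130,0,-40],[-130,0,-40]], rot=[[0,0,0],[0,0,0],[0,0,0],[0,0,0],[0,0,0],[0,0,0],[0,0,0],[0,0,0],[0,0,0],[0,0,0]], grip=[0,0,0,0,0,0,0,0,0,0])

```text
time_s: 21.25
eef_pos: [0.5769, -0.1679, 0.2778]
eef_rot: [-0.0, 0.733, 0.68, 0.0]
wrist_force: [-0.1, -0.1, -0.2]
opening: -0.003
grasp_force: 0.0
```

```bash
python3 - <<'E'
from h import *
c=cam('wrist');save(c,'w8.png');P=cloud(c);J=jig(P);z=P[...,2];v=c['color'].astype(int)
w=((v.min(2)>100)&(hsv(c)[...,1]<60)|masks(c)['orange'])&(abs(z-.05)<.003)&(abs(J[...,0]+50)<40)&(J[...,1]>-125)&(J[...,1]<40)
k,l,s,_=cv2.connectedComponentsWithStats(w.astype('uint8'));i=1+np.argmax(s[1:,4]);print('lid',cv2.minAreaRect(J[l==i].astype(np.float32)),np.percentile(J[l==i],[1,99],axis=0).round(1))
m=masks(c)['red']&(abs(z-.045)<.003)
for q in (J[m&(J[...,1]<-90)],J[m&(J[...,1]>0)&(J[...,0]<-30)]):
  if len(q): print('red45',np.percentile(q,[1,50,99],axis=0).round(1))
E
```

```text
lid ((-50.015838623046875, -50.65637969970703), (60.058387756347656, 118.8222427368164), 0.06871039420366287) [[ -79.3 -109.5]
 [ -21.2    8.7]]
red45 [[ -83.4 -134.4]
 [ -30.3 -122.5]
 [  18.2 -111. ]]
red45 [[-84.8  23.3]
 [-57.4  28.9]
 [-30.2  34.6]]
```

View pics/w8.png

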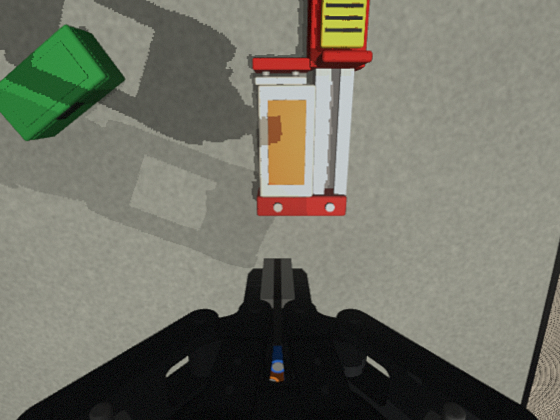

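The last view shows the box at (287,140): centre at jig (-50.0, -50.7), 0.07° off square, touching the stop at row 196, the rail and the white face. Handing in.

```bash
python3 -c "
from bench import ctrl
print(ctrl.hand_in())"
```

```text
the job is handed in; nothing more can be done
None
```

The job is handed in at about 21 s of the 64 s: the box is square against the rail and stop, the fence is locked at 116 mm with the tab up and its face about 4 mm in, and I steered clear of the jar, funnel and rack.

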